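# Set the exhaust damper and probe the duct air speed

## Task

Set the red-knobbed lever of the exhaust duct's damper to 45 degrees (half open, in line with the green mark on its white dial). Then take the blue stick anemometer by its handle out of its stand, lower its thin stem straight down through the middle of the brass test port on the duct, without touching port or duct, until the red tape band on the stem is level with the port's mouth, and hold it there upright, centred and still for a two-second reading. Finish while still holding it there, and leave everything else on the bench where it is.

Things in the scene. Friction and masses are not known exactly. Their poses are not given: they have to be found in the camera images.
- duct: Fixed bare-metal square exhaust duct, 100 mm wide, 460 mm long, top face 120 mm above the bench, white flexible hoses at both ends. Origin on the bench under its middle; its y axis runs along the duct, z up. Brass test port on top at y = -110 mm, damper lever on top at y = +110 mm (both at x = 0). Inside it is hollow round the port, from 23 to 117 mm above the bench.
- port_mouth (a point): Centre of the mouth of the brass test port: a fixed round upright tube, 40 mm outside and 24 mm bore, standing 18 mm proud of the duct's top, its mouth 138 mm above the bench; the bore is vertical and opens into the hollow duct, whose mid height is 68 mm below the mouth.
- damper_pivot (a point): The damper lever's upright hinge axis, at the duct's top face (120 mm above the bench), in the middle of a white dial 100 mm across with black marks every 15 degrees and a long green mark at 45 degrees.
- damper_lever (a joint): Angle of the damper lever in rad: 0 = shut, lever square across the duct, pointing to the duct's -x side (the robot's side); 1.571 = fully open, lever along the duct, pointing towards the test port; it grows anticlockwise seen from above. 0.785 = 45 degrees, over the green mark. A stiff hinge: the lever stays where it is left; about 1.5 to 2 N at the knob moves it.
- lever_knob (a point): Centre of the top of the lever's upright red knob: 18 mm across, 40 mm tall, top 173 mm above the bench, 85 mm from the hinge axis; the flat steel lever arm (12 mm wide) lies 134 to 140 mm above the bench, under and behind the knob.
- anemometer: Blue stick anemometer, loose, about 0.15 kg, at the start upright in its stand, stem down. Origin at the lower end (tip) of the stem, z up along the stem. Steel stem 8 mm across, from z = 0 to 98 mm; above it the handle, a block 22 mm (x) by 30 mm (y) by 80 mm tall, z = 98 to 178 mm; a small display on its -x face. A red tape band 6 mm tall goes round the stem at z = 65 to 71 mm.
- probe_tip (a point): Lower end of the anemometer's stem.
- depth_mark (a point): Centre of the red tape band on the stem, 68 mm above the tip.
- handle_mid (a point): Middle of the anemometer's handle, 138 mm above the tip; the handle reaches 40 mm above and below it.
- probe_stand: Fixed stand of the anemometer: dark base 85 mm square, two steel rods and a grey top plate 56 by 86 mm, 115 mm above the bench, with a 14 mm hole in its middle through which the stem hangs; the handle's foot rests on the plate. It may stand to the left or to the right. Origin on the bench under the hole, z up.
- tube_rack: Bystander: yellow rack of blue-capped sample tubes, 92 by 113 mm, 102 mm tall, loose; origin under its middle.
- port_plug: Bystander: the port's brass screw plug, 34 mm across, 24 mm tall, loose; origin under its middle.
- tape_roll: Bystander: roll of red tape lying flat, 56 mm across, 18 mm tall, loose; origin under its middle.
- flask: Bystander: glass conical flask, 82 mm across, 116 mm tall; origin under its middle.
- wash_bottle: Bystander: white wash bottle with red cap and spout, 64 mm across, 166 mm tall; origin under its middle.
- screwdriver: Bystander: screwdriver lying beyond the duct, 180 mm long.
- standard_jar: Bystander: small jar with blue cap, 44 mm across, 60 mm tall; origin under its middle.
- notebook: Bystander: blue notebook lying flat, 150 by 105 by 13 mm; origin under its middle.
Mind the look-alikes: they are no part of the job. Of the things that look like the anemometer, the larger one is meant.

How it is judged (in metres and radians):
On the way, in this order (a step that is already met when the one before it is completed fails the run):
1. the damper lever stands at 45 degrees (within 6 degrees), at rest, with the anemometer still in its stand (value of joint damper_lever between 0.68 and 0.89 rad and velocity of joint damper_lever between -0.05 and 0.05 rad/s and distance between probe_tip and probe_stand below 0.03 m), for 0.3 s.
2. the stem is held through the port for two seconds: tape band level with the mouth (within 10 mm), centred (within 5 mm at the band, 8 mm at the tip), upright (within 5 degrees), still (horizontal distance between depth_mark and port_mouth below 0.005 m and horizontal distance between probe_tip and port_mouth below 0.008 m and z of depth_mark in the frame of port_mouth between -0.01 and 0.01 m and angle between anemometer's own z axis and vertical below 0.087 rad and linear speed of anemometer below 0.02 m/s and contact force between the fingers and anemometer above 1 N), for 2 s.
At the end, for the whole second after the job is handed in: Lever at 45 degrees (within 6). Anemometer held by the gripper alone, upright (within 5 degrees) and still, stem in the port: tape band level with the mouth (within 10 mm), stem centred (within 5 mm at the band, 8 mm at the tip), touching neither port nor duct; the rest left alone (all of step 2 and value of joint damper_lever between 0.68 and 0.89 rad and contact force between anemometer and duct below 0.2 N); the arm keeps its last pose, push and grip.
It fails at once if the anemometer touches the duct, its port or its lever (contact force between anemometer and duct above 0.2 N).
It fails at once if the anemometer is tipped over or dropped (angle between anemometer's own z axis and vertical above 0.6 rad).
It fails at once if a bystander is moved by more than 30 mm (distance of any of tube_rack, port_plug, tape_roll, flask, wash_bottle, screwdriver, standard_jar, notebook from where it was at the start of the episode above 0.03 m).
It also fails if it takes over 64 s, if anything falls off the work surface, if the arm or the gripper's body presses on something with over 40 N, if the wrist force passes 120 N, or if a joint passes its speed limit or range.

## Robot

A 6-joint arm with a two-finger parallel gripper is mounted at the origin on the work surface. World frame = base frame: x ahead of the robot, y to its left, z up, the work surface at z = 0. Lengths are in mm, angles in rad, forces in N, time in s.
With the tool pointing down it reaches from about 300 to 775 mm from the base axis. Payload 14.6 kg.
Tool frame: the origin (TCP) lies on the centre line of the jaws, within the pads' length; the fingertips stand 22 mm ahead of it and the grasp point (between the pads) lies 3 mm ahead of it (manip.tcp_to_tips is the distance from the TCP to the fingertips, in mm); z points along the fingers, y is the direction in which the jaws open and shut (so a half turn about z gives the same grasp; the last joint's range is limited). The gripper opens to 94 mm and grips with 3 to 60 N. Pads are 16 mm wide; open, the fingers measure 119 mm over their backs; the gripper's body (75 mm by 177 mm) begins 78 mm behind the grasp point.
Start: joints at [-1.348, 0.3, 1.521, -0, 1.321, -0.067], TCP at [157.161, -527.058, 227.446] pointing down, gripper open.
Joint ranges: [-3.03, 3.03], [-0.79, 2.21], [0.23, 2.52], [-1.04, 4.18], [0, 3.07], [-2.55, 2.55]. Speed limits (rad/s): [2.22, 2.22, 2.57, 3.14, 3.14, 3.14].

## Interface

Orientations are given as [roll, pitch, yaw] about the fixed x, y, z axes, in that order (R = Rz(yaw) Ry(pitch) Rx(roll)).
In Python, from cell import manip, vision, workorder gives the robot as it stands.
- The arm moves only by the tool carry_out, never from a script. Its argument "deltas" is a list of rows, each a list of 3 entries, a list of its own where there are three numbers: the shift along the tool's x, y, z in cm, then the turn about the tool's z in degrees, then the opening, from 0 (shut) to 1 (fully open). A call has 1 to 20 rows; each row shifts and turns the commanded pose from where the row before left it, along the tool's axes as they then stand; what a row does not reach is not made up. A row lasts 1/12 s, in which the tool goes at most 41.7 mm and 7.16 degrees, less where a joint would pass 70% of its speed; a pose out of reach is approached as far as the arm can. A call with a gripper value outside its range is refused whole. The fingers move at their own pace and stop on an object; "grip_force" is the grip in N (left out, the last holds). Time passes only in rows, so rows that do not move let the fingers close. It gives the time, the measured TCP pose, the force and the opening at its end, in the units of the state.
- manip.read_state(): the state, without advancing time (a new reading comes with each control period).
- vision.camera(name): name is "scene" or "top" or "wrist"; returns (picture, depth): 480x640x3 uint8, red, green, blue; 480x640 float32, mm along the optical axis (not along the pixel's ray), 0 where there is no reading.
- vision.calibration(name): a dict with "mtx" (3x3 intrinsics, pixels), "eye" and "orientation" of the camera in the world. Camera axes: x right, y down, z forward; pixel columns grow to the right and rows downward; lengths in mm; the calibration is good to about 2 mm. A picture is of the moment at which its call begins: read the wrist's pose just before it. calibration takes no time and is no camera call; for the wrist camera it gives the pose at the moment of the call.
- workorder.sign_off(): hands the job in, once; it reports no verdict.
The state is a dict: "clock": time; "joints": joint angles; "qd": joint speeds; "effort": joint torques, N m; "eef_pos": TCP position; "eef_rot": TCP orientation; "wrist_force": force on the tool from outside, world axes, zero at the start; "moment": the same for the moment, N m; "finger_gap": finger opening in mm.
Only numpy, scipy, OpenCV 4.12 (cv2) and the standard library are available. Lean on these libraries where they do the work, as an engineer would, in place of code of your own. Each camera call takes 0.05 s, during which the arm holds its last target.

## Working session

There is one attempt and no reset: what is moved stays moved. The work goes in short steps, Python scripts to look and compute and a tool call to move; the robot and the scene stay as the last step left them, time stands still between calls to the robot, and variables do not carry over. Pictures are saved under pics/ and viewed, and the job is handed in when it is done.

Besides the shell and the picture viewer there is one more tool, called after "Emit:" as a command line: name --argument value ..., lists and objects as JSON in quotes. carry_out: Moves the arm, as the interface text tells. Its arguments: {"type":"object","properties":{"deltas":{"type":"array","items":{"type":"array"}},"grip_force":{"type":"number"}},"required":["deltas"]}

```bash
ls; mkdir -p pics
cat > h.py <<'E'
import numpy as np,cv2
from cell import manip,vision,workorder
from scipy.spatial.transform import Rotation as R
def cal(n):
    c=vision.calibration(n); return c
def rot(c):
    o=np.array(c["orientation"],float)
    return o if o.shape==(3,3) else R.from_euler('xyz',o).as_matrix()
def plane(c,u,v,z):
    K=np.array(c["mtx"]);d=rot(c)@np.linalg.inv(K)@np.array([u,v,1.]);e=np.array(c["eye"]);return e+d*(z-e[2])/d[2]
def pt(c,u,v,dep):
    K=np.array(c["mtx"]);return np.array(c["eye"])+rot(c)@np.linalg.inv(K)@np.array([u,v,1.])*dep
def proj(c,p):
    q=np.array(c["mtx"])@(rot(c).T@(np.array(p,float)-np.array(c["eye"])));return q[:2]/q[2]
E
python3 - <<'E'
from h import *
print(manip.read_state())
for n in("scene","top","wrist"):
    c=cal(n);p,d=vision.camera(n);print(n,c);np.savez(f"{n}0.npz",p=p,d=d);cv2.imwrite(f"pics/{n}0.png",p[...,::-1])
E
```

```text
pics
{'clock': 0.0, 'joints': array([-1.34758083e+00,  3.00470580e-01,  1.52156769e+00,  9.55656414e-06,
        1.32070854e+00, -6.66084039e-02]), 'qd': array([ 0.0001266 ,  0.00041463,  0.00222195, -0.00167312, -0.00025339,
       -0.00030234]), 'effort': array([-1.72540811e-03, -5.31804442e+01, -3.52737522e+01,  7.07967044e-02,
        2.44221976e-02, -7.93888876e-05]), 'eef_pos': array([ 157.12388837, -526.8342739 ,  226.89226709]), 'eef_rot': array([-3.14044167e+00, -8.60559451e-05,  2.89821480e-01]), 'wrist_force': array([-0.22766128,  0.69778138, -0.42233084]), 'moment': array([-0.00523571, -0.00705708,  0.02358061]), 'finger_gap': 94.10267465791493}
scene {'mtx': array([[486.15782419,   0.        , 323.8874081 ],
       [  0.        , 486.15782419, 242.64036603],
       [  0.        ,   0.        ,   1.        ]]), 'eye': array([1655.65124146,  255.63251669,  837.83675228]), 'orientation': array([-2.15592327,  0.01324159,  1.8159743 ])}
top {'mtx': array([[596.37906909,   0.        , 324.10865997],
       [  0.        , 596.37906909, 238.05898132],
       [  0.        ,   0.        ,   1.        ]]), 'eye': array([ 339.61929943,   11.46265028, 1637.43857264]), 'orientation': array([-2.98313116, -0.00925039, -1.54381099])}
wrist {'mtx': array([[368.04532847,   0.        , 320.66867896],
       [  0.        , 368.04532847, 238.42638718],
       [  0.        ,   0.        ,   1.        ]]), 'eye': array([ 229.95034221, -505.2667848 ,  384.56923284]), 'orientation': array([ 2.87765541e+00,  1.83540221e-03, -1.28009561e+00])}
```

View pics/scene0.png

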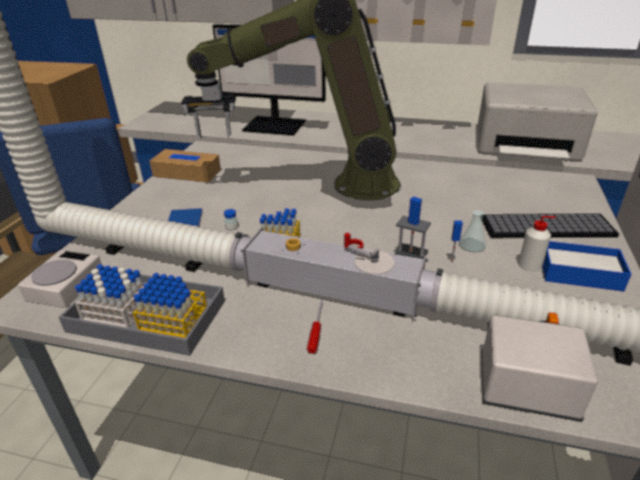

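View pics/top0.png

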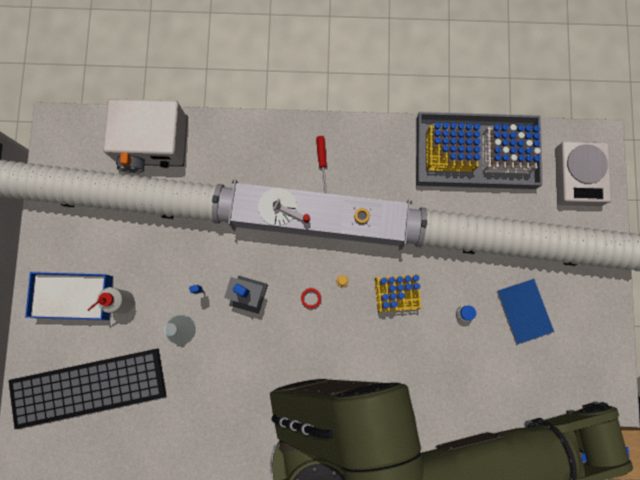

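View pics/wrist0.png

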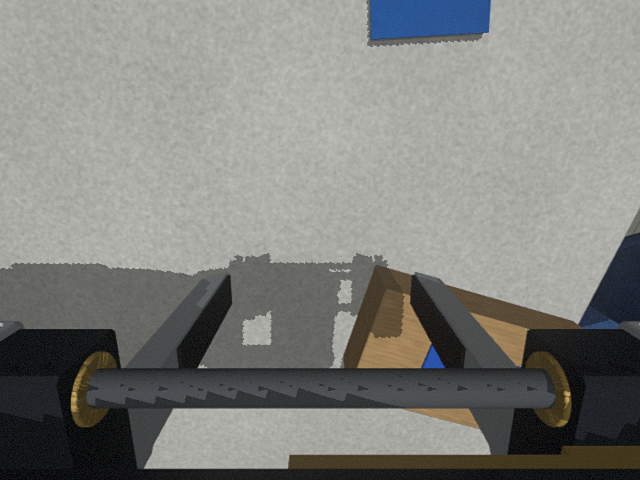

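The scene view shows the duct with its brass port at (293,243) and the dial at (374,261). The stand with the large blue handle is at (414,210), and the small look-alike is at (457,232). In the top view the port is at (362,215), the dial at (278,207), the red knob at (306,217) and the stand at (245,293). Next I'll measure these.

Run:
```python
from h import *
p=np.load("top0.npz")["p"];s=np.load("scene0.npz")["p"]
a=cv2.resize(p[165:325,180:440],None,fx=3,fy=3,interpolation=cv2.INTER_CUBIC);cv2.imwrite("pics/t1.png",a[...,::-1])
a=cv2.resize(s[180:300,230:490],None,fx=3,fy=3,interpolation=cv2.INTER_CUBIC);cv2.imwrite("pics/s1.png",a[...,::-1])
```

```text
(no output)
```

View pics/t1.png

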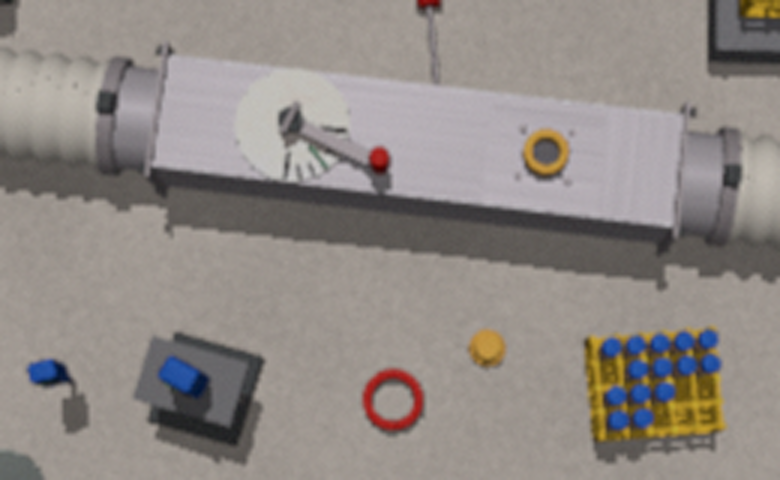

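View pics/s1.png

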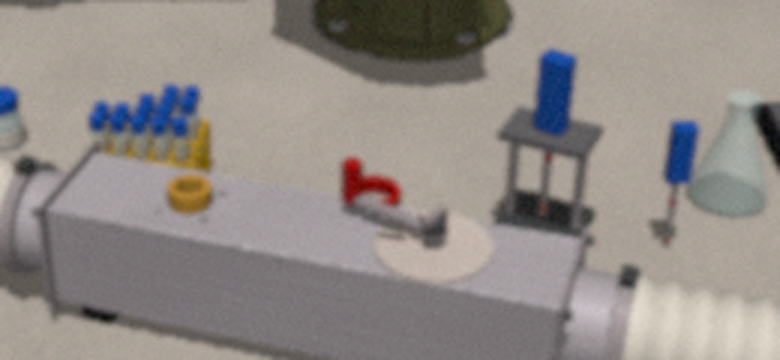

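Run:
```python
from h import *
d=np.load("top0.npz");p=d["p"];dep=d["d"];c=cal("top")
hsv=cv2.cvtColor(p,cv2.COLOR_RGB2HSV)
def blobs(m,roi,nm,z):
    x0,y0,x1,y1=roi;mm=np.zeros_like(m);mm[y0:y1,x0:x1]=m[y0:y1,x0:x1]
    n,l,st,ce=cv2.connectedComponentsWithStats(mm.astype(np.uint8))
    for i in range(1,n):
        if st[i,4]<8:continue
        ys,xs=np.where(l==i);dd=dep[l==i];dd=dd[dd>0]
        print(nm,st[i],ce[i].round(1),"plane",plane(c,*ce[i],z).round(1),"depthpt",pt(c,*ce[i],np.median(dd)).round(1) if len(dd) else None)
H,S,V=[hsv[...,i].astype(int) for i in range(3)]
red=((H<8)|(H>172))&(S>130)
blobs(red,(290,205,320,235),"knob",173)
br=(H>12)&(H<28)&(S>130)
blobs(br,(340,195,385,235),"port",138)
blobs((H>100)&(H<125)&(S>140),(180,270,265,310),"blue",195)
blobs((S<40)&(V>200),(240,180,310,240),"dial",121)
blobs((H>40)&(H<90)&(S>40),(270,200,300,235),"green",121)
# plate: depth
X=np.array([[pt(c,u,v,dep[v,u]) for u in range(640)] for v in range(480)])
Z=X[...,2]
m=(abs(Z-115)<6)
blobs(m,(215,265,275,325),"plate",115)
m=(abs(Z-120)<6)
mm=np.zeros_like(m);mm[170:250,215:425]=m[170:250,215:425]
mm=cv2.morphologyEx(mm.astype(np.uint8),cv2.MORPH_OPEN,np.ones((5,5)))
ys,xs=np.where(mm);P=X[ys,xs][:,:2].astype(np.float32)
r=cv2.minAreaRect(P);print("duct",r)
for roi,nm in(((215,265,275,325),"platePts"),):
    q=(abs(Z-115)<6);ys,xs=np.where(q[265:325,215:275]);P=X[265:325,215:275][ys,xs][:,:2].astype(np.float32);print(nm,cv2.minAreaRect(P),len(P))
q=(abs(Z-195)<8);ys,xs=np.where(q[270:310,220:265]);P=X[270:310,220:265][ys,xs][:,:2].astype(np.float32);print("handle",cv2.minAreaRect(P),P.mean(0),len(P), Z[270:310,220:265][ys,xs].mean())
```

```text
knob [303 214   6   8  36] [305.8 217.7] plane [624.2  51.3 173. ] depthpt [624.3  51.3 172.5]
port [355 209  14  14 103] [361.5 215.6] plane [640.6 -90.2 138. ] depthpt [640.5 -90.2 138.1]
blue [190 285  13   7  69] [195.4 288.5] plane [438.4 311.3 195. ] depthpt [442.3 323.2 137.5]
blue [233 284  16  13 131] [240.6 290.3] plane [437.2 202.4 195. ] depthpt [437.3 202.6 193.5]
plate [225 277  38  31 549] [244.2 292.4] plane [437.4 203.5 115. ] depthpt [437.4 203.5 115.2]
duct ((651.0018920898438, 17.932968139648438), (453.8392639160156, 99.99337768554688), 84.95513153076172)
platePts ((438.7206115722656, 205.37615966796875), (86.16265869140625, 56.18122482299805), 75.62036895751953) 549
handle ((438.32952880859375, 205.35804748535156), (29.784225463867188, 22.61842155456543), 61.42412185668945) [438.10403 204.95834] 111 194.22769486629835
```

Cross-checks: the duct centre is (651,18) with yaw −5°. The port measures (640.6,−90.2) against (641,−92) predicted. The knob is 84.6 mm from the pivot (660.7,127.6), so the lever stands at about 69.5°. The handle is at (438,205), with its y axis at 61.4°. I'll move above the knob first.

Emit:
carry_out --deltas '[[[0,0,0],-4,1],[[0.5,0.1,0],-6,1],[[1,0.2,0],-6,1],[[1.5,0.4,0],-6,1],[[2,0.5,0],-6,1],[[2.4,0.6,0],-6,1],[[2.4,0.6,0],-6,1],[[2.4,0.6,0],-6,1],[[2.4,0.6,0],-2,1],[[2.4,0.6,0],0,1],[[2.4,0.6,0],0,1],[[2.4,0.6,0],0,1],[[2.4,0.6,0],0,1],[[2.4,0.6,0],0,1],[[2.4,0.6,0],0,1],[[2.4,0.6,0],0,1],[[2.4,0.6,0],0,1],[[2.4,0.6,0],0,1],[[2.4,0.6,0],0,1],[[2.4,0.6,0],0,1]]'

```text
clock: 1.82
eef_pos: [454.8, -236.4, 227.3]
eef_rot: [-3.141, -0.0, 1.128]
wrist_force: [0.5, -1.2, 0.7]
finger_gap: 94.3
```

```bash
cat >> h.py <<'E'
def togo(x,y,z,yawdeg=None):
    s=manip.read_state();p=np.array(s["eef_pos"]);Rt=R.from_euler('xyz',s["eef_rot"]).as_matrix()
    yaw=np.degrees(s["eef_rot"][2])
    print("t",round(s["clock"],2),"pos",p.round(1),"rot",np.degrees(s["eef_rot"]).round(2),"gap",round(s["finger_gap"],1),"F",np.round(s["wrist_force"],1))
    print("to go tool cm",(Rt.T@(np.array([x,y,z])-p)/10).round(2),"turn",None if yawdeg is None else round(-(yawdeg-yaw),1))
E
python3 -c "
from h import *
togo(624,51,227,64.4)"
```

```text
t 1.82 pos [ 454.8 -236.4  227.3] rot [-179.98   -0.     64.61] gap 94.3 F [ 0.5 -1.2  0.7]
to go tool cm [3.322e+01 2.970e+00 3.000e-02] turn 0.2
```

Emit:
carry_out --deltas '[[[2.4,0.3,0],0,1],[[2.4,0.3,0],0,1],[[2.4,0.3,0],0,1],[[2.4,0.3,0],0,1],[[2.4,0.3,0],0,1],[[2.4,0.3,0],0,1],[[2,0,0],0,1],[[1.5,0,0],0,1],[[1,0,0],0,1],[[0.5,0,0],0,1],[[0,0,0],0,1],[[0,0,0],0,1],[[0,0,0],0,1]]'

```text
clock: 2.9
eef_pos: [553.4, -70.6, 227.5]
eef_rot: [3.142, 0.0, 1.127]
wrist_force: [0.3, -1.2, -0.2]
finger_gap: 93.6
```

Run:
```python
from h import *
togo(624,51,227,64.4)
c=cal("wrist");p,d=vision.camera("wrist");cv2.imwrite("pics/w1.png",p[...,::-1])
np.savez("w1.npz",p=p,d=d)
print(manip.read_state()["eef_pos"],[k for k in c])
for q in((624,51,173),(660.7,127.6,120),(640.6,-90.2,138),(595.5,73,120)): print(q,proj(c,q).round(0))
```

```text
t 2.9 pos [553.4 -70.6 227.5] rot [1.800e+02 1.000e-02 6.456e+01] gap 93.6 F [ 0.3 -1.2 -0.2]
to go tool cm [14.02  1.15  0.05] turn 0.2
[553.39170586 -70.67673141 227.48521344] ['mtx', 'eye', 'orientation']
(624, 51, 173) [343.   9.]
(660.7, 127.6, 120) [ 341. -123.]
(640.6, -90.2, 138) [447. 224.]
(595.5, 73, 120) [284.  24.]
```

View pics/w1.png

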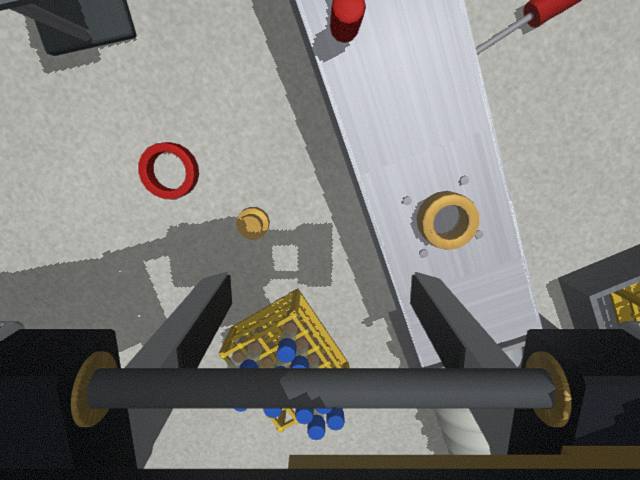

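The wrist view shows the port's mouth at about (449,220), against (447,224) predicted from the top view. The knob is at the image's upper edge, near (347,10). I'll work out the port position from this view, then continue.

Run:
```python
from h import *
d=np.load("w1.npz");p=d["p"];dep=d["d"];c=cal("wrist")
hsv=cv2.cvtColor(p,cv2.COLOR_RGB2HSV);H,S,V=[hsv[...,i].astype(int) for i in range(3)]
m=((H>10)&(H<30)&(S>90)&(V>60));m[:,:380]=0;m[:160]=0;m[280:]=0;m[:,510:]=0
# top ring only: by height
P=np.zeros(p.shape)
vv,uu=np.where(m&(dep>0))
Q=np.array([pt(c,u,v,dep[v,u]) for u,v in zip(uu,vv)])
top=abs(Q[:,2]-138)<3
print(len(Q),np.percentile(Q[:,2],[5,50,95]).round(1))
T=Q[top];print("ring",cv2.minEnclosingCircle(T[:,:2].astype(np.float32)),T[:,:2].mean(0).round(1))
```

```text
2075 [126.7 137.8 139.2]
ring ((642.944091796875, -89.82369232177734), 19.826452255249023) [642.8 -89.1]
```

Emit:
carry_out --deltas '[[[0.5,0,0],0,1],[[1,0,0],0,1],[[1,0,0],0,1],[[1,0,0],0,1],[[0.5,0,0],0,1],[[0,0,0],0,1],[[0,0,0],0,1],[[0,0,0],0,1]]'

```text
clock: 3.62
eef_pos: [570.7, -33.9, 227.4]
eef_rot: [-3.141, 0.0, 1.128]
wrist_force: [-0.2, -0.1, 0.0]
finger_gap: 94.2
```

```bash
cat >> h.py <<'E'
def lever(name,fn):
    c=cal(name);p,dep=vision.camera(name);cv2.imwrite(f"pics/{fn}.png",p[...,::-1]);np.savez(fn+".npz",p=p,d=dep)
    hsv=cv2.cvtColor(p,cv2.COLOR_RGB2HSV);H,S,V=[hsv[...,i].astype(int) for i in range(3)]
    m=((H<8)|(H>172))&(S>120);vv,uu=np.where(m&(dep>0))
    Q=np.array([pt(c,u,v,dep[v,u]) for u,v in zip(uu,vv)])
    k=(np.linalg.norm(Q[:,:2]-[610,62],axis=1)<60)&(Q[:,2]>168)&(Q[:,2]<178);T=Q[k]
    (x,y),r=cv2.minEnclosingCircle(T[:,:2].astype(np.float32))
    print("knob n",len(T),"circ",round(x,1),round(y,1),"r",round(r,1),"mean",T.mean(0).round(1))
    return T.mean(0)
def ang(k,piv=(660.7,127.6),yaw=np.radians(-5.04)):
    v=np.array(k[:2])-piv;xd=np.array([np.cos(yaw),np.sin(yaw)]);yd=np.array([-xd[1],xd[0]])
    return np.degrees(np.arctan2(-v@yd,-v@xd)),np.linalg.norm(v)
E
python3 - <<'E'
from h import *
togo(624,51,227,64.4)
k=lever("wrist","w2");print(ang(k));c=cal("wrist");print(proj(c,k),proj(c,(660.7,127.6,120)))
E
```

```text
t 3.62 pos [570.7 -33.9 227.4] rot [-1.7999e+02  1.0000e-02  6.4610e+01] gap 94.2 F [-0.2 -0.1  0. ]
to go tool cm [9.95 1.17 0.04] turn 0.2
knob n 840 circ 627.0 51.4 r 8.7 mean [626.7  51.3 173. ]
(np.float64(71.05215331969575), np.float64(83.55269894087371))
[346.78197213  90.87016133] [340.2326987 -42.7831142]
```

View pics/w2.png

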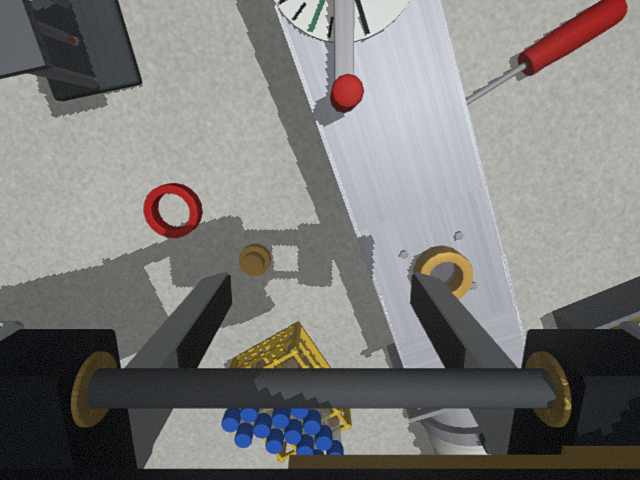

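The knob is at (347,91) in the wrist view. It measures (626.7,51.3,173), and the 2.4 mm offset in x from the top view is the same at the port, so I'll use the mean. Now to move over the knob and descend.

Emit:
carry_out --deltas '[[[0.6,0.1,0],0,1],[[1.2,0.2,0],0,1],[[1.6,0.2,0],0,1],[[1.6,0.2,0],0,1],[[1.6,0.2,0],0,1],[[1.6,0.2,0],0,1],[[1.2,0.1,0],0,1],[[0.6,0.1,0.3],0,1],[[0,0,0.8],0,1],[[0,0,1],0,1],[[0,0,1],0,1],[[0,0,1],0,1],[[0,0,1],0,1],[[0,0,0.7],0,1],[[0,0,0.3],0,1],[[0,0,0],0,1],[[0,0,0],0,1]]'

```text
clock: 5.08
eef_pos: [625.5, 50.9, 166.7]
eef_rot: [3.141, -0.0, 1.127]
wrist_force: [0.7, 0.9, -0.8]
finger_gap: 94.0
```

Run:
```python
from h import *
togo(625.5,51.3,166,64.4)
```

```text
t 5.08 pos [625.5  50.9 166.7] rot [ 1.7999e+02 -1.0000e-02  6.4600e+01] gap 94.0 F [ 0.7  0.9 -0.8]
to go tool cm [ 0.03 -0.02  0.07] turn 0.2
```

Emit:
carry_out --deltas '[[[0,0,0],0,0.25],[[0,0,0],0,0.25],[[0,0,0],0,0.25],[[0,0,0],0,0.25],[[0,0,0],0,0.1],[[0,0,0],0,0.1],[[0,0,0],0,0.1],[[0,0,0],0,0.1],[[0,0,0],0,0.1],[[0,0,0],0,0.1]]' --grip_force 10

```text
clock: 5.92
eef_pos: [625.4, 51.0, 166.4]
eef_rot: [-3.142, 0.0, 1.128]
wrist_force: [0.8, -1.1, -0.5]
finger_gap: 30.9
```

Run:
```python
from h import *
# arc in tool axes: pivot estimate avg
piv=np.array([661.9,127.7]);k0=np.array([625.4,51.3]);print(ang(k0,piv))
togo(625.5,51.3,166)
s=manip.read_state();yaw=s["eef_rot"][2];pos=k0.copy();n=10;th=-24.5/n
v=k0-piv
for i in range(n):
    w=R.from_euler('z',th,degrees=True).as_matrix()[:2,:2]@v;d=w-v;v=w
    tx=np.array([np.cos(yaw),np.sin(yaw)]);ty=np.array([np.sin(yaw),-np.cos(yaw)])
    print((tx@d/10).round(3),(ty@d/10).round(3),-th);yaw+=np.radians(th)
print(piv+v)
```

```text
(np.float64(69.50392244506322), np.float64(84.67118754334322))
t 5.92 pos [625.4  51.  166.4] rot [-180.      0.     64.61] gap 30.9 F [ 0.8 -1.1 -0.5]
to go tool cm [ 0.03 -0.01  0.04] turn None
0.009 -0.362 2.45
0.009 -0.362 2.45
0.009 -0.362 2.45
0.009 -0.362 2.45
0.009 -0.362 2.45
0.009 -0.362 2.45
0.009 -0.362 2.45
0.009 -0.362 2.45
0.009 -0.362 2.45
0.009 -0.362 2.45
[597.00384987  73.31526226]
```

Emit:
carry_out --deltas '[[[0,0,0],0,0.1],[[0,0,0],0,0.1],[[0,0,0],0,0.1],[[0,0,0],0,0.1],[[0,0,0],0,0.1]]'

```text
clock: 6.33
eef_pos: [625.5, 50.9, 166.5]
eef_rot: [3.141, 0.0, 1.128]
wrist_force: [0.4, -1.1, -0.5]
finger_gap: 17.7
```

Emit:
carry_out --deltas '[[[0,-0.1,0],0.7,0.1],[[0,-0.2,0],1.4,0.1],[[0.01,-0.26,0],1.75,0.1],[[0,-0.26,0],1.75,0.1],[[0.01,-0.26,0],1.75,0.1],[[0,-0.26,0],1.75,0.1],[[0.01,-0.26,0],1.75,0.1],[[0,-0.26,0],1.75,0.1],[[0.01,-0.26,0],1.75,0.1],[[0,-0.26,0],1.75,0.1],[[0.01,-0.26,0],1.75,0.1],[[0,-0.26,0],1.75,0.1],[[0.01,-0.26,0],1.75,0.1],[[0,-0.26,0],1.75,0.1],[[0.01,-0.26,0],1.75,0.1],[[0,-0.2,0],1.4,0.1],[[0,0,0],0,0.1],[[0,0,0],0,0.1],[[0,0,0],0,0.1]]'

```text
clock: 7.92
eef_pos: [595.1, 75.0, 166.4]
eef_rot: [-3.141, 0.001, 0.67]
wrist_force: [-4.9, -1.7, 3.0]
finger_gap: 17.5
```

Run:
```python
from h import *
togo(597,73.3,166,40.1)
print(ang(manip.read_state()["eef_pos"],(661.9,127.7)))
```

```text
t 7.92 pos [595.1  75.  166.4] rot [-1.7997e+02  4.0000e-02  3.8390e+01] gap 17.5 F [-4.9 -1.7  3. ]
to go tool cm [0.04 0.25 0.04] turn -1.7
(np.float64(43.34355630725056), np.float64(85.0803017654038))
```

Emit:
carry_out --deltas '[[[0,0.1,0],-0.7,0.1],[[0,0.15,0],-1,0.1],[[0,0,0],0,0.1],[[0,0,0],0,0.1],[[0,0,0],0,0.5],[[0,0,0],0,0.5],[[0,0,0],0,0.5],[[0,0,0],0,0.5],[[0,0,0],0,0.6],[[0,0,0],0,0.7],[[0,0,-0.5],0,1],[[0,0,-1],0,1],[[0,0,-1.5],0,1],[[0,0,-1.5],0,1],[[-0.5,0,-1],0,1],[[-1,0,-0.5],0,1],[[-1.5,0,0],0,1],[[-2,0,0],0,1],[[-2,0,0],0,1],[[-2,0,0],0,1]]'

```text
clock: 9.58
eef_pos: [526.6, 14.3, 226.3]
eef_rot: [-3.141, 0.0, 0.699]
wrist_force: [-0.3, -1.0, 0.1]
finger_gap: 94.2
```

Emit:
carry_out --deltas '[[[-1.5,0,0],0,1],[[-1,0,0],0,1],[[-0.5,0,0],0,1],[[0,0,0],0,1],[[0,0,0],0,1]]'

```text
clock: 10.0
eef_pos: [505.3, -4.1, 226.5]
eef_rot: [3.141, -0.0, 0.699]
wrist_force: [-0.5, 0.2, 0.2]
finger_gap: 94.3
```

Run:
```python
from h import *
togo(597,73.3,166,40.1)
k=lever("wrist","w3");print(ang(k,(663.1,127.8)))
k=lever("top","t3");print(ang(k,(660.7,127.6)))
```

```text
t 10.0 pos [505.3  -4.1 226.5] rot [ 1.7999e+02 -1.0000e-02  4.0040e+01] gap 94.3 F [-0.5  0.2  0.2]
to go tool cm [12.   -0.02  6.06] turn -0.1
knob n 949 circ 597.5 73.7 r 8.9 mean [597.1  73.3 172.9]
(np.float64(44.61347848229936), np.float64(85.57742378011237))
knob n 33 circ 595.7 72.8 r 8.3 mean [595.1  73.  172.8]
(np.float64(44.818454714980305), np.float64(85.3401265035637))
```

View pics/w3.png

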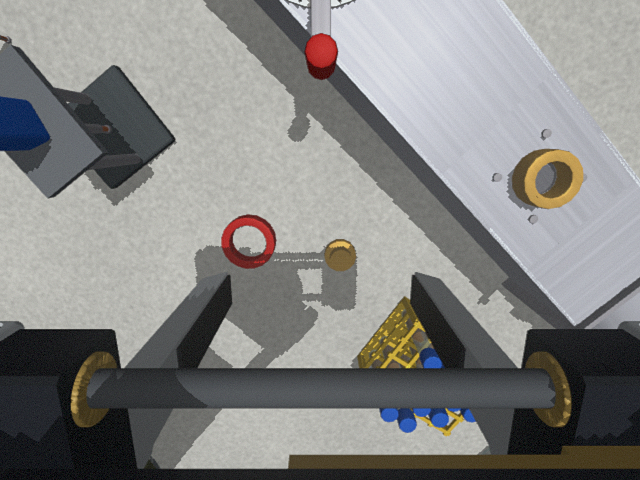

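The wrist and top views agree that the lever is at about 44.7°. The stand is at the left of the picture, with the blue handle at (20,125). I'll move to a viewing pose short of the handle, turning the jaws to match its 22 mm side.

Emit:
carry_out --deltas '[[[0,0,-0.3],-3,1],[[0,0,-0.6],-4.5,1],[[0,-0.3,-0.8],-5,1],[[0.2,-0.8,-0.8],-5,1],[[0.5,-1.3,-0.6],-3.9,1],[[0.6,-1.8,-0.3],0,1],[[0.6,-2,0],0,1],[[0.6,-2,0],0,1],[[0.6,-2,0],0,1],[[0.6,-2,0],0,1],[[0.6,-1.6,0],0,1],[[0.6,-1.2,0],0,1],[[0.3,-0.6,0],0,1],[[0,0,0],0,1],[[0,0,0],0,1],[[0,0,0],0,1]]'

```text
clock: 11.43
eef_pos: [395.5, 117.8, 260.4]
eef_rot: [-3.142, 0.0, 1.072]
wrist_force: [0.4, -0.5, -0.6]
finger_gap: 93.9
```

```bash
cat >> h.py <<'E'
def handle(fn,zt=195,near=(439,205)):
    c=cal("wrist");p,dep=vision.camera("wrist");cv2.imwrite(f"pics/{fn}.png",p[...,::-1])
    hsv=cv2.cvtColor(p,cv2.COLOR_RGB2HSV);H,S,V=[hsv[...,i].astype(int) for i in range(3)]
    m=(H>100)&(H<128)&(S>120);vv,uu=np.where(m&(dep>0))
    Q=np.array([pt(c,u,v,dep[v,u]) for u,v in zip(uu,vv)])
    k=(np.linalg.norm(Q[:,:2]-near,axis=1)<60)&(abs(Q[:,2]-zt)<5);T=Q[k]
    print("handle",len(T),cv2.minAreaRect(T[:,:2].astype(np.float32)),"mean",T.mean(0).round(1))
E
python3 - <<'E'
from h import *
togo(439.5,205.5,260,61.4)
handle("w4")
E
```

```text
t 11.43 pos [395.5 117.8 260.4] rot [-1.800e+02  1.000e-02  6.145e+01] gap 93.9 F [ 0.4 -0.5 -0.6]
to go tool cm [ 9.81 -0.32  0.03] turn 0.0
handle 2013 ((439.520751953125, 206.61944580078125), (30.075653076171875, 21.701684951782227), 62.158203125) mean [439.7 206.5 194.8]
```

View pics/w4.png

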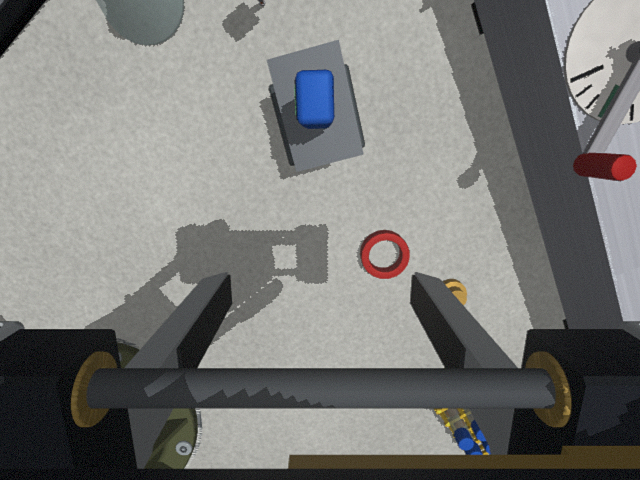

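The handle's top is at (314,98) in the wrist view, which gives (439.5,206.6) at 62°. That agrees with the top view. Now over it and down.

Emit:
carry_out --deltas '[[[0.5,0,0],-0.4,1],[[1,0,0],0,1],[[1.6,-0.1,0],0,1],[[1.8,-0.1,0],0,1],[[1.8,-0.1,0],0,1],[[1.6,0,0],0,1],[[1,0,0],0,1],[[0.6,0,0],0,1],[[0,0,0],0,1],[[0,0,0.5],0,1],[[0,0,1],0,1],[[0,0,1.5],0,1],[[0,0,1.5],0,1],[[0,0,1.5],0,1],[[0,0,1.5],0,1],[[0,0,1.2],0,1],[[0,0,0.7],0,1],[[0,0,0.3],0,1],[[0,0,0],0,1],[[0,0,0],0,1]]'

```text
clock: 13.15
eef_pos: [439.3, 206.7, 163.9]
eef_rot: [3.141, -0.0, 1.079]
wrist_force: [-0.0, -0.9, 0.3]
finger_gap: 94.3
```

Run:
```python
from h import *
togo(439.5,206.2,163,61.8)
```

```text
t 13.15 pos [439.3 206.7 163.9] rot [ 1.7998e+02 -3.0000e-02  6.1840e+01] gap 94.3 F [-0.  -0.9  0.3]
to go tool cm [-0.04  0.05  0.09] turn 0.0
```

Emit:
carry_out --deltas '[[[0,0,0],0,0.3],[[0,0,0],0,0.3],[[0,0,0],0,0.3],[[0,0,0],0,0.3],[[0,0,0],0,0.3],[[0,0,0],0,0.3],[[0,0,0],0,0.3],[[0,0,0],0,0.3],[[0,0,0],0,0.3],[[0,0,0],0,0.3],[[0,0,0],0,0.1],[[0,0,0],0,0.1],[[0,0,0],0,0.1],[[0,0,0],0,0.1],[[0,0,0],0,0.1],[[0,0,0],0,0.1],[[0,0,0],0,0.1]]' --grip_force 25

```text
clock: 14.57
eef_pos: [439.1, 206.8, 163.5]
eef_rot: [3.142, -0.0, 1.08]
wrist_force: [0.9, -0.5, 1.0]
finger_gap: 22.2
```

Run:
```python
from h import *
togo(439.5,206.2,163,61.8)
```

```text
t 14.57 pos [439.1 206.8 163.5] rot [180.    -0.    61.86] gap 22.2 F [ 0.9 -0.5  1. ]
to go tool cm [-0.04  0.06  0.05] turn 0.1
```

The gap is 22.2 mm, so the handle is gripped. Lifting straight up by 15 cm.

Emit:
carry_out --deltas '[[[0,0,-0.2],0,0.1],[[0,0,-0.5],0,0.1],[[0,0,-0.8],0,0.1],[[0,0,-1.1],0,0.1],[[0,0,-1.3],0,0.1],[[0,0,-1.3],0,0.1],[[0,0,-1.3],0,0.1],[[0,0,-1.3],0,0.1],[[0,0,-1.3],0,0.1],[[0,0,-1.3],0,0.1],[[0,0,-1.3],0,0.1],[[0,0,-1.3],0,0.1],[[0,0,-1],0,0.1],[[0,0,-0.6],0,0.1],[[0,0,-0.4],0,0.1],[[0,0,0],0,0.1],[[0,0,0],0,0.1],[[0,0,0],0,0.1],[[0,0,0],0,0.1]]'

```text
clock: 16.15
eef_pos: [439.0, 206.8, 312.9]
eef_rot: [-3.141, 0.001, 1.079]
wrist_force: [0.3, -0.4, -1.6]
finger_gap: 22.0
```

Run:
```python
from h import *
togo(641.8,-90,313,61.8)
for n in("wrist","scene"):
    p,d=vision.camera(n);cv2.imwrite(f"pics/{n}5.png",p[...,::-1]);np.savez(n+"5.npz",p=p,d=d)
    c=cal(n);print(n,proj(c,(439.2,206.7,167)),proj(c,(439.2,206.7,265)))
a=cv2.resize(p[130:270,330:530],None,fx=4,fy=4,interpolation=cv2.INTER_CUBIC);cv2.imwrite("pics/s5z.png",a[...,::-1])
```

```text
t 16.15 pos [439.  206.8 312.9] rot [-1.7996e+02  4.0000e-02  6.1850e+01] gap 22.0 F [ 0.3 -0.4 -1.6]
to go tool cm [-1.660e+01  3.188e+01 -2.000e-02] turn 0.1
wrist [321.00832324 231.5822218 ] [320.96653742 271.74445331]
scene [415.47899701 206.28825364] [418.78597365 174.42651138]
```

View pics/wrist5.png

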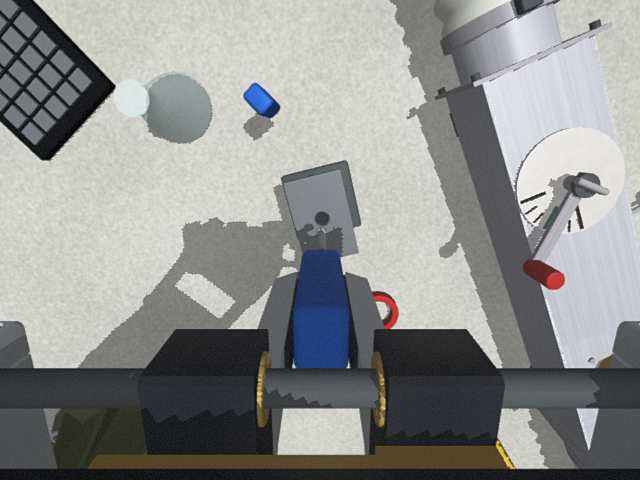

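View pics/s5z.png

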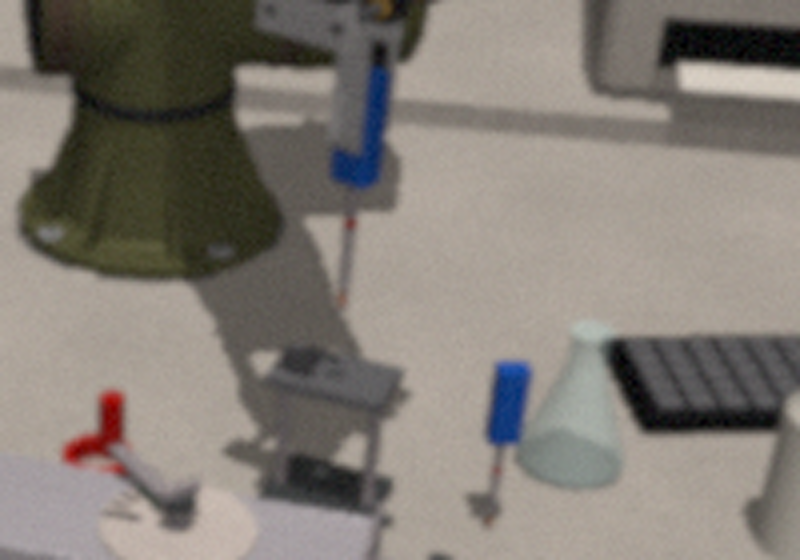

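In the scene view the tip is at (415.3,206), against (415.5,206.3) predicted, so the stem hangs upright and is seated as assumed. Next is the transit to above the port.

Emit:
carry_out --deltas '[[[-0.25,0.5,0],0,0.1],[[-0.5,1,0],0,0.1],[[-0.75,1.5,0],0,0.1],[[-1.03,2,0],0,0.1],[[-1.03,2,0],0,0.1],[[-1.03,2,0],0,0.1],[[-1.03,2,0],0,0.1],[[-1.03,2,0],0,0.1],[[-1.03,2,0],0,0.1],[[-1.03,2,0],0,0.1],[[-1.03,2,0],0,0.1],[[-1.03,2,0],0,0.1],[[-1.03,2,0],0,0.1],[[-1.03,2,0],0,0.1],[[-1.03,2,0],0,0.1],[[-1.03,2,0],0,0.1],[[-0.75,1.5,0],0,0.1],[[-0.5,1,0],0,0.1],[[-0.25,0.4,0],0,0.1],[[0,0,0],0,0.1]]'

```text
clock: 17.92
eef_pos: [643.2, -89.7, 312.7]
eef_rot: [-3.141, 0.0, 1.078]
wrist_force: [1.0, -0.5, -1.1]
finger_gap: 21.9
```

Emit:
carry_out --deltas '[[[0,0,0],0,0.1],[[0,0,0],0,0.1],[[0,0,0],0,0.1],[[0,0,0],0,0.1]]'

```text
clock: 18.25
eef_pos: [642.9, -87.7, 313.8]
eef_rot: [3.141, -0.0, 1.08]
wrist_force: [-0.1, -0.5, -1.7]
finger_gap: 21.8
```

Run:
```python
from h import *
togo(642.5,-89.7,313,61.8)
s=manip.read_state()["eef_pos"]
for n in("wrist","scene","top"):
    p,d=vision.camera(n);cv2.imwrite(f"pics/{n}6.png",p[...,::-1]);np.savez(n+"6.npz",p=p,d=d)
    c=cal(n);print(n,"tip",proj(c,(s[0],s[1],s[2]-146.3)),"hb",proj(c,(s[0],s[1],s[2]-48)),"port",proj(c,(642.5,-89.7,138)))
    if n=="scene":
        a=cv2.resize(p[150:290,220:420],None,fx=4,fy=4,interpolation=cv2.INTER_CUBIC);cv2.imwrite("pics/s6z.png",a[...,::-1])
```

```text
t 18.25 pos [642.9 -87.7 313.8] rot [ 1.7998e+02 -1.0000e-02  6.1890e+01] gap 21.8 F [-0.1 -0.5 -1.7]
to go tool cm [-0.2   0.06  0.08] turn 0.1
wrist tip [320.55346921 231.58803749] hb [320.46241781 271.75558839] port [321.1896173  225.98059224]
scene tip [293.64401044 231.49861835] hb [291.75643683 197.93919298] port [293.48862196 240.81807146]
top tip [361.35940824 212.35417858] hb [364.32340176 203.98154674] port [361.32967229 214.84165166]
```

View pics/s6z.png

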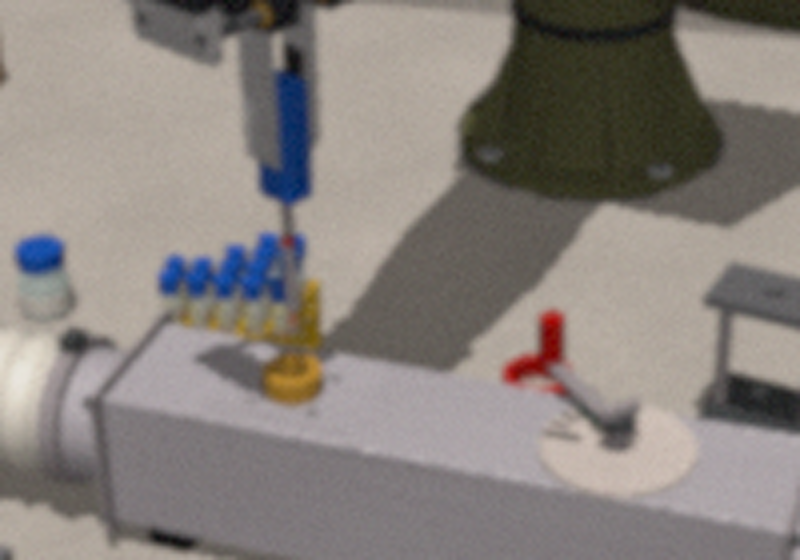

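View pics/wrist6.png

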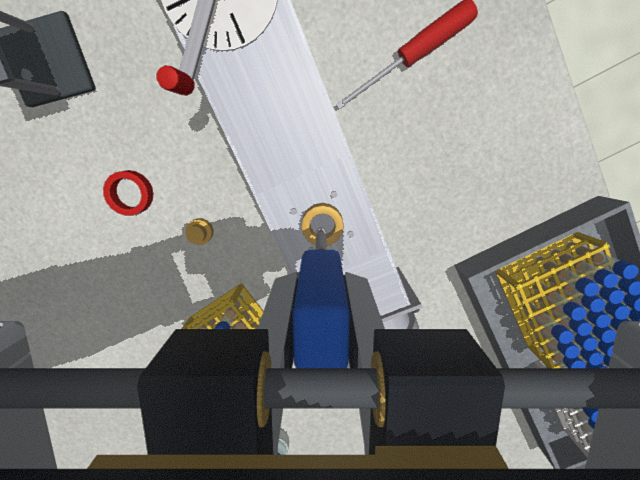

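Run:
```python
from h import *
d=np.load("wrist6.npz");p=d["p"];dep=d["d"];c=cal("wrist")
a=cv2.resize(p[180:270,270:380],None,fx=7,fy=6.6,interpolation=cv2.INTER_CUBIC);a=cv2.resize(p[185:270,265:378],None,fx=7,fy=7,interpolation=cv2.INTER_CUBIC);cv2.imwrite("pics/w6z.png",a[...,::-1])
hsv=cv2.cvtColor(p,cv2.COLOR_RGB2HSV);H,S,V=[hsv[...,i].astype(int) for i in range(3)]
m=((H>10)&(H<30)&(S>90)&(V>60));m[:195]=0;m[260:]=0;m[:,:290]=0;m[:,350:]=0
vv,uu=np.where(m&(dep>0));Q=np.array([pt(c,u,v,dep[v,u]) for u,v in zip(uu,vv)])
k=abs(Q[:,2]-138)<3;T=Q[k,:2]
print("encl",cv2.minEnclosingCircle(T.astype(np.float32)))
e=np.column_stack([uu,vv])[k];print("px",cv2.minEnclosingCircle(e.astype(np.float32)))
# stem pixels
for v in range(222,250,3): print(v,[int(x) for x in dep[v,308:334:2]])
```

```text
encl ((643.2761840820312, -90.00592803955078), 19.56854820251465)
px ((321.9838562011719, 225.66128540039062), 21.026615142822266)
222 [340, 458, 459, 458, 459, 458, 457, 458, 457, 458, 458, 458, 456]
225 [341, 358, 458, 458, 458, 459, 460, 459, 459, 458, 458, 459, 459]
228 [343, 349, 461, 461, 458, 308, 308, 307, 458, 460, 460, 459, 462]
231 [344, 343, 353, 462, 310, 307, 299, 304, 307, 462, 460, 363, 353]
234 [343, 345, 344, 351, 357, 290, 288, 287, 291, 358, 355, 350, 344]
237 [344, 344, 344, 344, 287, 281, 279, 279, 284, 348, 345, 345, 343]
240 [344, 346, 345, 344, 277, 272, 271, 270, 273, 345, 344, 344, 344]
243 [364, 364, 344, 345, 268, 264, 262, 264, 266, 346, 345, 346, 347]
246 [365, 365, 365, 363, 261, 257, 257, 257, 258, 366, 365, 365, 364]
249 [364, 364, 365, 366, 254, 248, 247, 248, 251, 258, 366, 365, 365]
```

View pics/w6z.png

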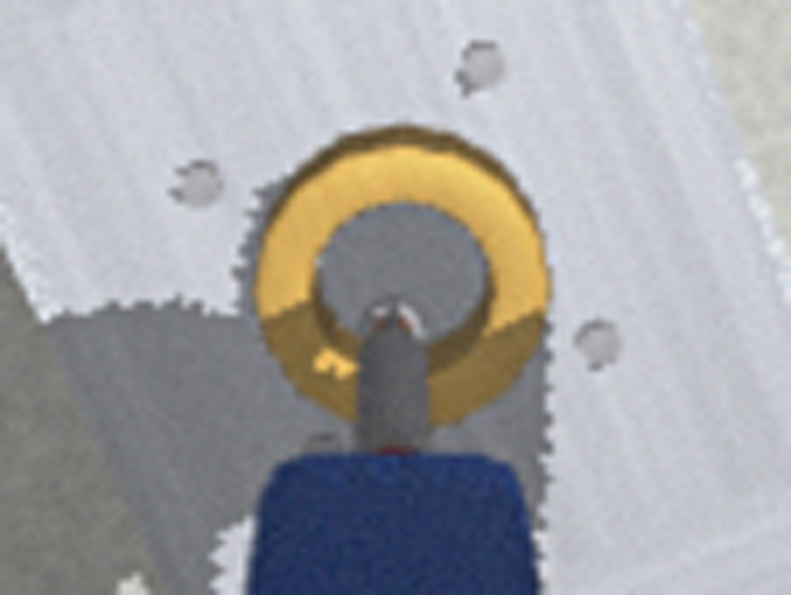

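Run:
```python
from h import *
c=cal("wrist");s=manip.read_state();yaw=s["eef_rot"][2];tx=np.array([np.cos(yaw),np.sin(yaw)])
q=pt(c,321.2,227.7,308);print("edge",q.round(1),"tip centre",(q[:2]-4*tx).round(1),"tcp",s["eef_pos"].round(1))
port=np.array([643.2,-90.0])
ty=np.array([np.sin(yaw),-np.cos(yaw)])
for b in (np.array(s["eef_pos"][:2]),q[:2]-4*tx): print("port-rel tool mm",(port-b)@tx,(port-b)@ty)
d=np.load("wrist6.npz");dep=d["d"]
for v in(237,243,247):
    us=[u for u in range(312,332) if 0<dep[v,u]<300];u=np.mean(us);P=pt(c,u,v,dep[v,int(u)]);print(v,u,P.round(1),(P[:2]-4*tx).round(1))
```

```text
edge [645.5 -84.2 171.5] tip centre [643.6 -87.7] tcp [643.  -87.9 313.6]
port-rel tool mm -1.7592044410499499 1.1559784539974938
port-rel tool mm -2.1985286807946434 0.6943960157979708
237 320.5 [644.9 -84.1 201. ] [643.  -87.7]
243 320.5 [645.  -83.9 218.6] [643.1 -87.5]
247 320.0 [644.5 -84.2 227.2] [642.6 -87.7]
```

The tip sits about 2 mm off in tool −x and 0.8 mm in +y from the bore's centre at pixel (322,225.7). I'll correct that, then lower until the tip is just above the mouth.

Emit:
carry_out --deltas '[[[-0.1,0.04,0],0,0.1],[[-0.1,0.04,0],0,0.1],[[0,0,0],0,0.1],[[0,0,0.2],0,0.1],[[0,0,0.5],0,0.1],[[0,0,0.6],0,0.1],[[0,0,0.5],0,0.1],[[0,0,0.2],0,0.1],[[0,0,0],0,0.1],[[0,0,0],0,0.1],[[0,0,0],0,0.1],[[0,0,0],0,0.1]]'

```text
clock: 19.4
eef_pos: [642.9, -90.3, 293.7]
eef_rot: [3.141, -0.0, 1.08]
wrist_force: [0.6, -0.2, -1.2]
finger_gap: 21.8
```

Run:
```python
from h import *
togo(643,-89.8,216.5,61.8)
for n in("wrist","scene"):
    c=cal(n);p,d=vision.camera(n);np.savez(n+"7.npz",p=p,d=d)
    if n=="wrist": a=cv2.resize(p[185:270,265:378],None,fx=7,fy=7,interpolation=cv2.INTER_CUBIC);cv2.imwrite("pics/w7z.png",a[...,::-1])
    else: a=cv2.resize(p[180:265,240:350],None,fx=7,fy=7,interpolation=cv2.INTER_CUBIC);cv2.imwrite("pics/s7z.png",a[...,::-1])
```

```text
t 19.4 pos [642.9 -90.3 293.7] rot [ 1.7997e+02 -1.0000e-02  6.1850e+01] gap 21.8 F [ 0.6 -0.2 -1.2]
to go tool cm [ 0.05 -0.02  7.72] turn 0.1
```

View pics/w7z.png

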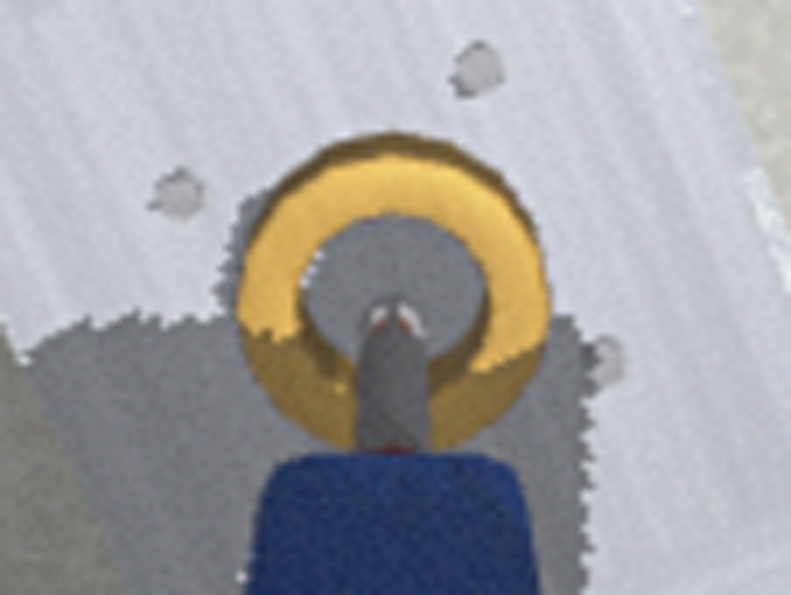

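View pics/s7z.png

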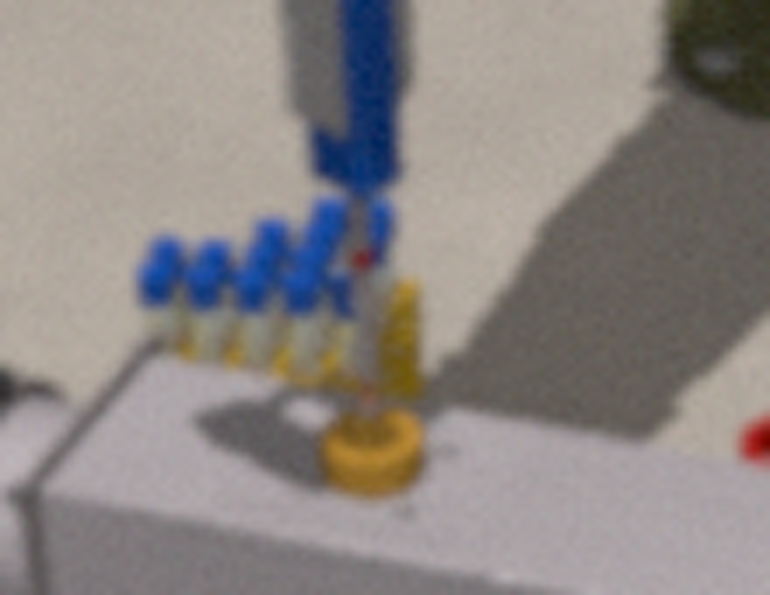

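Run:
```python
from h import *
s=manip.read_state()["eef_pos"];c=cal("wrist")
f=lambda q:((proj(c,q)-[265,185])*7+3).round(0)
for z in(147.2,138): print(z,f((s[0],s[1],z)))
d=np.load("wrist7.npz");p=d["p"];dep=d["d"]
hsv=cv2.cvtColor(p,cv2.COLOR_RGB2HSV);H,S,V=[hsv[...,i].astype(int) for i in range(3)]
m=((H>10)&(H<30)&(S>90)&(V>60));m[:195]=0;m[260:]=0;m[:,:290]=0;m[:,350:]=0
vv,uu=np.where(m&(dep>0));Q=np.array([pt(c,u,v,dep[v,u]) for u,v in zip(uu,vv)])
k=abs(Q[:,2]-138)<3;T=Q[k,:2];e=np.column_stack([uu,vv])[k];print(cv2.minEnclosingCircle(T.astype(np.float32)),(np.array(cv2.minEnclosingCircle(e.astype(np.float32))[0])-[265,185])*7+3)
```

```text
147.2 [392. 329.]
138 [393. 311.]
((643.2096557617188, -89.72645568847656), 19.625957489013672) [393.65374756 300.5       ]
```

It's centred laterally and needs about 0.8 mm more in tool +x. Then the descent.

Emit:
carry_out --deltas '[[[0.08,0,0],0,0.1],[[0,0,0],0,0.1],[[0,0,0.2],0,0.1],[[0,0,0.4],0,0.1],[[0,0,0.6],0,0.1],[[0,0,0.7],0,0.1],[[0,0,0.7],0,0.1],[[0,0,0.7],0,0.1],[[0,0,0.7],0,0.1],[[0,0,0.7],0,0.1],[[0,0,0.7],0,0.1],[[0,0,0.7],0,0.1],[[0,0,0.6],0,0.1],[[0,0,0.5],0,0.1],[[0,0,0.3],0,0.1],[[0,0,0.2],0,0.1],[[0,0,0],0,0.1],[[0,0,0],0,0.1],[[0,0,0],0,0.1],[[0,0,0],0,0.1]]'

```text
clock: 21.17
eef_pos: [643.3, -89.6, 216.8]
eef_rot: [3.141, -0.0, 1.08]
wrist_force: [-0.6, -0.6, -1.7]
finger_gap: 21.6
```

Run:
```python
from h import *
togo(643.2,-89.7,216.5,61.8)
for n in("wrist","scene"):
    c=cal(n);p,d=vision.camera(n);np.savez(n+"8.npz",p=p,d=d)
    if n=="wrist": a=cv2.resize(p[185:270,265:378],None,fx=7,fy=7,interpolation=cv2.INTER_CUBIC);cv2.imwrite("pics/w8z.png",a[...,::-1])
    else: a=cv2.resize(p[180:265,240:350],None,fx=7,fy=7,interpolation=cv2.INTER_CUBIC);cv2.imwrite("pics/s8z.png",a[...,::-1])
```

```text
t 21.17 pos [643.3 -89.6 216.8] rot [ 1.7997e+02 -1.0000e-02  6.1850e+01] gap 21.6 F [-0.6 -0.6 -1.7]
to go tool cm [-0.01 -0.01  0.03] turn 0.1
```

View pics/w8z.png

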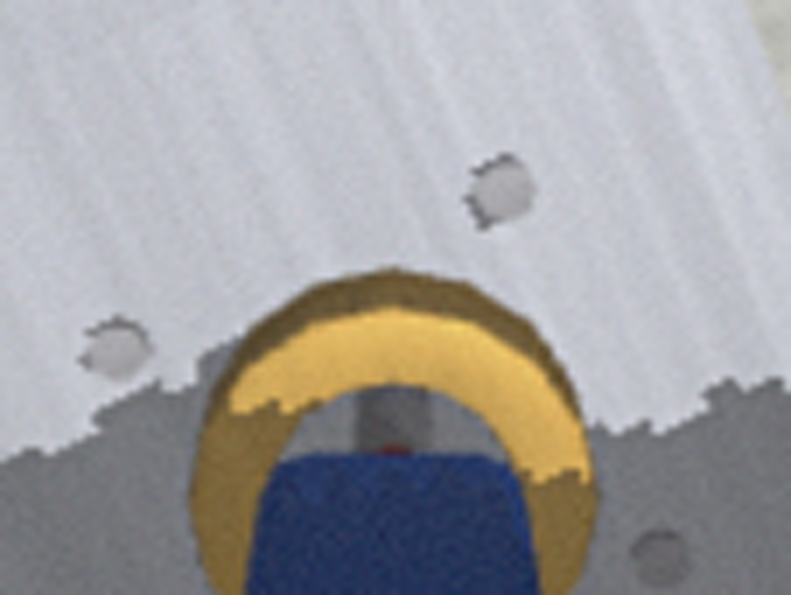

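View pics/s8z.png

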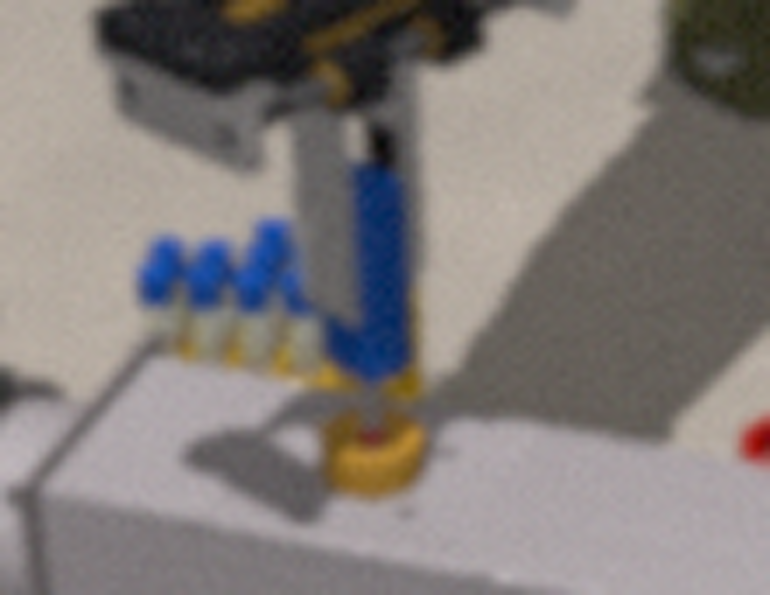

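The band is at crop (373,437), centred in the mouth (columns 325–428, mouth centre row about 433). I'll fit the ring from the wrist view while holding for the reading.

Emit:
carry_out --deltas '[[[0,0,0],0,0.1],[[0,0,0],0,0.1],[[0,0,0],0,0.1],[[0,0,0],0,0.1],[[0,0,0],0,0.1],[[0,0,0],0,0.1],[[0,0,0],0,0.1],[[0,0,0],0,0.1],[[0,0,0],0,0.1],[[0,0,0],0,0.1],[[0,0,0],0,0.1],[[0,0,0],0,0.1],[[0,0,0],0,0.1],[[0,0,0],0,0.1],[[0,0,0],0,0.1],[[0,0,0],0,0.1],[[0,0,0],0,0.1],[[0,0,0],0,0.1],[[0,0,0],0,0.1],[[0,0,0],0,0.1]]'

```text
clock: 22.93
eef_pos: [643.2, -89.6, 216.4]
eef_rot: [-3.142, 0.0, 1.08]
wrist_force: [-0.6, 0.0, -1.1]
finger_gap: 22.0
```

Run:
```python
from h import *
from scipy.optimize import least_squares
togo(643.2,-89.7,216.5,61.8)
d=np.load("wrist8.npz");p=d["p"];dep=d["d"];c=cal("wrist")
hsv=cv2.cvtColor(p,cv2.COLOR_RGB2HSV);H,S,V=[hsv[...,i].astype(int) for i in range(3)]
m=((H>10)&(H<30)&(S>90)&(V>40));m[:215]=0;m[290:]=0;m[:,:285]=0;m[:,355:]=0
vv,uu=np.where(m&(dep>0));Q=np.array([pt(c,u,v,dep[v,u]) for u,v in zip(uu,vv)])
T=Q[abs(Q[:,2]-138)<4];print(len(T),np.median(T[:,2]))
h=cv2.convexHull(T[:,:2].astype(np.float32))[:,0]
yaw=np.radians(61.85);tx=np.array([np.cos(yaw),np.sin(yaw)]);ctr=np.array([643.2,-89.7])
h=h[((h-ctr)@tx)>0]
print(least_squares(lambda q:np.linalg.norm(h-q,axis=1)-20,ctr).x)
# stem just below handle foot
for v in(243,246,248):
    us=[u for u in range(300,340) if 0<dep[v,u]<300];
    if us:u=np.mean(us);P=pt(c,u,v,dep[v,int(u)]);print(v,P.round(1),(P[:2]-4*tx).round(1))
k=lever("top","t9");print(ang(k))
q,_=vision.camera("scene");cv2.imwrite("pics/s9.png",q[...,::-1])
```

```text
t 22.93 pos [643.2 -89.6 216.4] rot [-180.      0.     61.85] gap 22.0 F [-0.6  0.  -1.1]
to go tool cm [-0.01  0.   -0.01] turn 0.1
1022 137.75303822609476
[642.78097936 -90.4320087 ]
243 [644.2 -85.3 120.8] [642.4 -88.8]
246 [643.  -85.8 125.1] [641.2 -89.3]
248 [644.  -85.4 132.6] [642.1 -88.9]
knob n 35 circ 596.1 72.7 r 8.6 mean [595.   73.  172.9]
(np.float64(44.757029130085506), np.float64(85.408101313785))
```

View pics/t9.png

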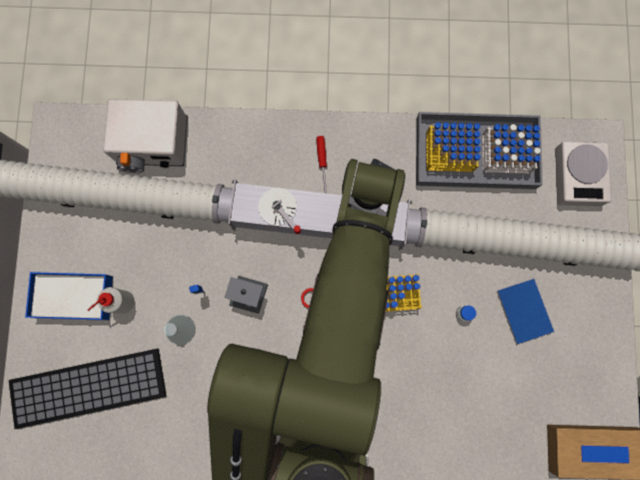

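View pics/s9.png

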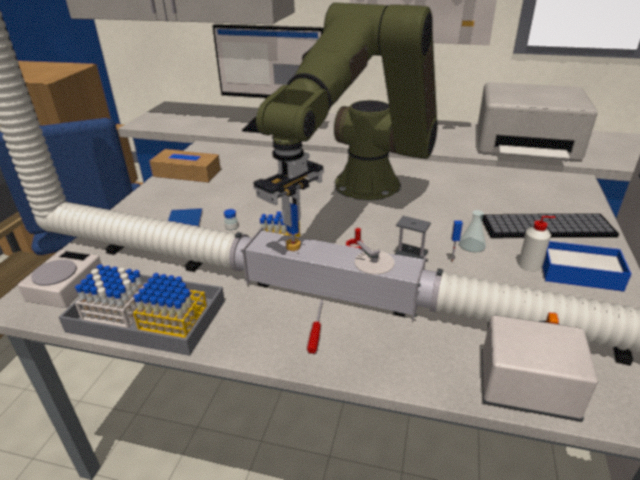

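The bystanders are in place and the lever is at 44.8°. Stem and bore centre agree to about 1.5 mm. I'll hold a little longer, then hand in.

Emit:
carry_out --deltas '[[[0,0,0],0,0.1],[[0,0,0],0,0.1],[[0,0,0],0,0.1],[[0,0,0],0,0.1],[[0,0,0],0,0.1],[[0,0,0],0,0.1],[[0,0,0],0,0.1],[[0,0,0],0,0.1],[[0,0,0],0,0.1],[[0,0,0],0,0.1],[[0,0,0],0,0.1],[[0,0,0],0,0.1],[[0,0,0],0,0.1],[[0,0,0],0,0.1],[[0,0,0],0,0.1],[[0,0,0],0,0.1],[[0,0,0],0,0.1],[[0,0,0],0,0.1],[[0,0,0],0,0.1],[[0,0,0],0,0.1]]'

```text
clock: 24.7
eef_pos: [643.2, -89.6, 216.5]
eef_rot: [-3.142, 0.0, 1.08]
wrist_force: [-0.3, 0.3, -1.3]
finger_gap: 21.7
```

```bash
python3 -c "
from h import *
togo(643.2,-89.7,216.5,61.8)
print(workorder.sign_off())"
```

```text
t 24.7 pos [643.2 -89.6 216.5] rot [-180.      0.     61.85] gap 21.7 F [-0.3  0.3 -1.3]
to go tool cm [-0.01  0.   -0.  ] turn 0.1
the job is handed in; nothing more can be done
None
```

I set the damper lever from about 69.5° to 45° by gripping its knob. I then took the larger blue anemometer from its stand and lowered it into the brass test port. I held it still there for about 3.5 s and handed the job in at 24.7 s, still gripping it; no verdict was reported.

**Last checks:**
- **Lever:** 44.8° in the last top view. It read 44.6–44.8° in two views right after the move.
- **Centring:** the stem and the bore centre agree to about 1–1.5 mm.
- **Depth:** the tape band is level with the mouth to roughly 2 mm in the scene view.
- **Upright and gripped:** the tool points straight down with no visible tilt, and the handle is gripped at a 22 mm gap.
- **Contact:** the wrist force shows only the anemometer's weight, so no sign of touching the port or duct.
- **Bystanders:** none looked displaced in the last pictures, but I did not measure them. The port plug was hidden behind the arm, though the path did not come near it.

**Disagreement:** the top camera places things about 2.4 mm nearer the robot in x than the wrist camera. I used the wrist camera for the final alignment because it agreed with the arm's own position when gripping.

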